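Snap the green card clamp shut with the press-stud pliers

TASK

The card in the green clamp is still loose. Pick up the blue-handled pliers from the counter without squeezing them shut, set their jaws over the two coloured studs of the green clamp and squeeze the handles until the press stud snaps fully shut; then let go, leaving the pliers lying flat on the counter. Use only the pliers on the clamp, not the fingers, and leave the yellow clamp open.

Things in the scene. Friction and masses are not known exactly. Their poses are not given: they have to be found in the camera images.
- pliers: Loose pliers lying flat, sprung open, 160 g. Origin under pivot, z up, x to the jaws. Two blue grips, 8 mm thick, x -30 to -77, z 0 to 28 mm. Hold at x -50: 61 mm over the grips there, 64 at rear ends; carry squeezed to 56 mm. Spring 6 N per grip, 11 N when closed. Upright jaw pads, 8 mm thick, z 16 to 36, at x 50 (56 closed): gap 43 mm open, 39 with grips at 56, 11 with grips at about 29.
- clamp_green: Green-studded card clamp, fixed. Origin under middle of its foot (60x46, 10 mm high), z up; 70 mm high. White fixed plate and leaf; mouth to -x. A 16 mm green stud on each outer side at x -14, z 26 mm: outer faces at y -6.5 (plate) and +10.5 (leaf open; +4.5 shut). Lower the pliers over it, pointing along its +x, middle line at y +2, a jaw pad outside each stud, pliers down on the counter.
- leaf_green (a joint): Angle (rad) of the green clamp's leaf, which turns on an upright pin at x +24 mm: 0 open, 0.17 snapped shut. The stud resists with about 7 N from the start (about 17 N at each grip of the pliers, with their spring), passes its snap point at about 0.10, then springs shut and stays.
- leaf_yellow (a joint): Angle (rad) of the leaf of the yellow-studded clamp, else the same as the green one and standing beside it: 0 open, 0.17 shut. Leave it open.

How it is judged:
On the way:
1. the jaws of the pliers press on the green clamp (over 2 N) and its leaf begins to close (value of joint leaf_green above 0.02 rad and contact force between pliers and clamp_green above 2 N).
At the end, for the whole second after the job is handed in: The green clamp's leaf is snapped shut (over 0.15 rad), the yellow leaf is still open (under 0.06 rad), and the pliers lie flat on the counter (origin within 15 mm of it, tilted less than 10 degrees), at rest (value of joint leaf_green above 0.15 rad and value of joint leaf_yellow below 0.06 rad and height (world z) of pliers below 0.015 m and angle between pliers's own z axis and vertical below 0.17 rad and linear speed of pliers below 0.03 m/s); the robot touches nothing.
It fails at once if the gripper or arm pushes on the green clamp itself (over 2 N) (contact force between any of the fingers, the arm and clamp_green above 2 N).
It fails at once if the yellow clamp's leaf is pressed shut (over 0.10 rad) (value of joint leaf_yellow above 0.1 rad).
It also fails if it takes over 38 s, if anything falls off the work surface, if the arm or the gripper's body presses on something with over 40 N, if the wrist force passes 120 N, or if a joint passes its speed limit or range.

ROBOT

A 7-joint arm with a two-finger parallel gripper is mounted at the origin on a cart in front of the work surface, level with it; the furniture and walls round the work are solid. World frame = base frame: x ahead of the robot, y to its left, z up, the work surface at z = 0. Lengths are in m, angles in rad, forces in N, time in s.
With the tool pointing down it reaches from about 0.4 to 0.85 m from the base axis. Payload 10.4 kg.
Tool frame: the origin (TCP) lies at the very end of the fingers, on their centre line; the grasp point (between the pads) lies 19 mm behind it; z points along the fingers, y is the line along which they close (so a half turn about z gives the same grasp; the last joint's range is limited). The gripper opens to 87 mm and grips with 3 to 60 N. Pads are 19 mm wide; open, the fingers measure 117 mm over their backs; the gripper's body (75 mm by 190 mm) begins 51 mm behind the grasp point.
Start: joints at [1.231, 0.332, -0.065, 1.46, 0.022, 1.35, -0.088], TCP at [0.195, -0.594, 0.201] pointing down, gripper open.
Joint ranges: [-2.6, 2.6], [-0.5, 2.12], [-1.47, 1.34], [0.16, 2.42], [-1.27, 4.41], [0.06, 2.06], [-2.6, 2.6]. Speed limits (rad/s): [2.22, 2.22, 2.79, 2.79, 3.14, 3.14, 3.14].

INTERFACE

Orientations are given as a unit quaternion [x, y, z, w].
In Python, from bench import * gives the robot as it stands.
- The arm moves only by the tool step_arm, never from a script. Its arguments are lists of equal length, an entry for each row: "delta_pos": the shift along the world's x, y, z in units of 25 mm (1.0 is 25 mm), a list of three; "turn": the turn about the world's z in units of 0.12 rad (1.0 is 0.12 rad). In form: {"delta_pos": [[tx, ty, tz], ...], "turn": [turn, ...]}. A call has 1 to 12 rows; each row shifts and turns the commanded pose from where the row before left it; what a row does not reach is not made up. A row lasts 1/10 s, in which the tool goes at most 50 mm and 8.59 degrees, less where a joint would pass 70% of its speed; a pose out of reach is approached as far as the arm can. A call with a number of a shift or a turn outside -1 to 1 is refused whole. A call with a gripper value outside its range is refused whole. "grip" is the closure, from 0 (fully open) to 1 (shut), set as the call begins (left out, the last holds). The fingers move at their own pace and stop on an object; "newtons" is the grip in N (left out, the last holds). Time passes only in rows, so rows that do not move let the fingers close. It gives the time, the measured TCP pose, the force, the opening and the grip force at its end, in the units of the state.
- read_state(): the state, without advancing time (a new reading comes with each control period).
- camera(name): name is "scene" or "top" or "wrist"; returns a dict with "image" (480x640x3 uint8, red, green, blue), "z_map" (480x640 float32, m along the optical axis (not along the pixel's ray), 0 where there is no reading), "mtx" (3x3 intrinsics, pixels), "view" (4x4, takes a point from world to camera coordinates). Camera axes: x right, y up, looking along -z (the intrinsics and any distortion apply to the point x, -y, -z); pixel columns grow to the right and rows downward; lengths in m; the calibration is good to about 2 mm. A picture is of the moment at which its call begins.
- close_job(): hands the job in; it is judged then, once.
The state is a dict: "time": time; "joint_positions": joint angles; "joint_vel": joint speeds; "joint_torque": joint torques, N m; "ee_pos": TCP position; "eef_rot": TCP orientation; "ft_force": force on the tool from outside, world axes, zero at the start; "torque": the same for the moment, N m; "width": finger opening in m; "grip_force": force on a finger pad.
Only numpy, scipy, OpenCV 4.12 (cv2) and the standard library are available. Lean on these libraries where they do the work, as an engineer would, in place of code of your own. Each camera call takes 0.05 s, during which the arm holds its last target. There are 200 camera calls.

## Working session

There is one attempt and no reset: what is moved stays moved. The work goes in short steps, Python scripts to look and compute and a tool call to move; the robot and the scene stay as the last step left them, time stands still between calls to the robot, and variables do not carry over. Pictures are saved under pics/ and viewed, at most 10 in all, crops included, and the job is handed in when it is done.

Besides the shell and the picture viewer there is one more tool, called after "Call:" by a JSON object that holds its "method" and its "body", one argument or row to a line. step_arm: Moves the arm, as the interface text tells. Shifts and turns lie within -1 to 1; 1 stands for 25 mm of shift or 0.12 rad of turn. Its arguments: {"type":"object","properties":{"delta_pos":{"type":"array"},"turn":{"type":"array"},"grip":{"type":"number"},"newtons":{"type":"number"}},"required":["delta_pos","turn"]}

```bash
mkdir -p pics
cat > h.py <<'E'
from bench import *
import numpy as np, cv2
def snap(n,f=None):
    c=camera(n)
    if f: cv2.imwrite('pics/'+f,c['image'][:,:,::-1])
    return c
def world(c,u,v):
    "points from pixel + depth"
    K=c['mtx'];z=c['z_map'][v,u]
    p=np.stack([(u-K[0,2])/K[0,0]*z,-(v-K[1,2])/K[1,1]*z,-z,np.ones_like(z)])
    return (np.linalg.inv(c['view'])@p)[:3].T
E
python3 - <<'E'
from h import *
s=read_state();print(s)
for n in('top','scene'):
    c=snap(n,n+'0.png');print(n,np.linalg.inv(c['view'])[:3,3],c['mtx'][0])
E
```

```text
{'time': 0.0, 'joint_positions': array([ 1.23140239,  0.33289325, -0.06468425,  1.46094494,  0.02159758,
        1.34990749, -0.08850785]), 'joint_vel': array([-1.59725947e-05,  2.44069447e-04,  2.38516944e-03,  5.25384352e-04,
       -6.19391155e-04, -1.23501614e-03,  7.70876048e-04]), 'joint_torque': array([-9.92668902e-05, -6.23258042e+01,  2.45843350e-02, -3.89898455e+01,
       -6.12694491e-02,  3.97063955e-02,  9.97323423e-05]), 'ee_pos': array([ 0.19455278, -0.59350059,  0.19983885]), 'eef_rot': array([ 9.87481319e-01,  1.57734315e-01, -1.49655443e-04, -7.13333385e-04]), 'ft_force': array([-0.21158604, -0.18238421, -0.0118725 ]), 'torque': array([ 0.02998579, -0.00766355,  0.07588243]), 'grip_force': 0.0, 'width': 0.08692594289268392}
top [ 0.51775941 -0.13391343  0.89714369] [595.14451636   0.         324.54791631]
scene [0.23336153 0.5004445  0.57793403] [548.34425503   0.         315.3431482 ]
```

View pics/top0.png

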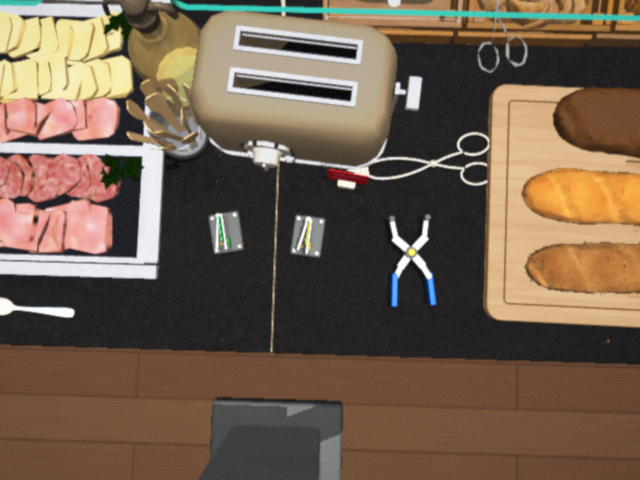

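View pics/scene0.png

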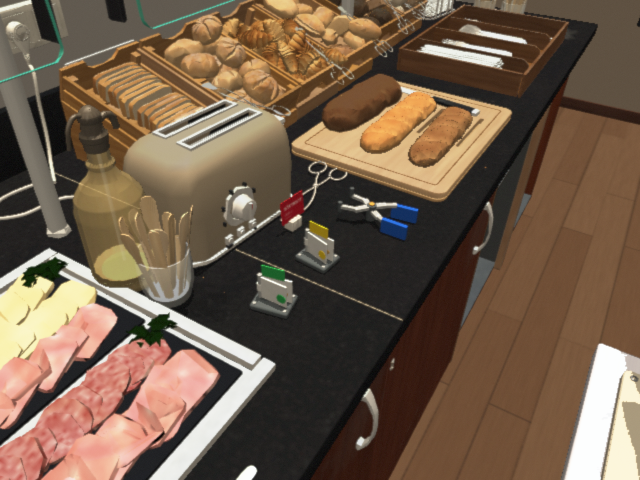

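The top view shows the green clamp at about (226,232), the yellow one at (308,236), and the pliers with their pivot at (411,253), jaws up (+x) and blue grips at (394,290) and (432,290). Next I measure these.

Run:
```python
from h import *
c=snap('top');im=c['image'];hsv=cv2.cvtColor(im,cv2.COLOR_RGB2HSV)
def reg(m,x0,x1,y0,y1):
    k=np.zeros_like(m);k[y0:y1,x0:x1]=m[y0:y1,x0:x1];return k
blue=reg(cv2.inRange(hsv,(95,120,80),(125,255,255)),370,460,200,320)
n,l,st,ce=cv2.connectedComponentsWithStats(blue)
for i in range(1,n):
    if st[i,4]>30:
        v,u=np.where(l==i);p=world(c,u,v);q=p[(p[:,2]>.02)&(p[:,2]<.035)]
        r=cv2.minAreaRect((q[:,:2]*1000).astype(np.float32));print('grip',len(q),q.mean(0).round(4),q[:,2].max().round(3),r)
yel=reg(cv2.inRange(hsv,(22,120,120),(35,255,255)),395,425,240,265)
v,u=np.where(yel>0);p=world(c,u,v);print('pivot',p.mean(0).round(4))
for nm,b in(('green',(200,252,205,260)),('yellow',(283,335,208,265))):
    vv,uu=np.mgrid[b[2]:b[3],b[0]:b[1]];u=uu.ravel();v=vv.ravel();p=world(c,u,v)
    f=p[(p[:,2]>.006)&(p[:,2]<.014)];r=cv2.minAreaRect((p[(p[:,2]>.006)][:,:2]*1000).astype(np.float32))
    print(nm,'foot',len(f),cv2.minAreaRect((f[:,:2]*1000).astype(np.float32)),r)
    h=p[(p[:,2]>.03)];print(' upper',h.min(0).round(4),h.max(0).round(4))
# jaw tips
vv,uu=np.mgrid[208:235,380:440];p=world(c,uu.ravel(),vv.ravel());j=p[(p[:,2]>.028)&(p[:,2]<.045)]
L=j[j[:,1]>j[:,1].mean()];R=j[j[:,1]<=j[:,1].mean()];print('jaws',len(L),L.mean(0),len(R),R.mean(0))
def up(a,x0,x1,y0,y1,f=8):return cv2.resize(a[y0:y1,x0:x1],None,fx=f,fy=f,interpolation=cv2.INTER_CUBIC)
a=up(im,200,250,205,265);b=up(im,285,335,205,265);cv2.imwrite('pics/cl.png',np.hstack([a,b])[:,:,::-1])
```

```text
grip 191 [ 0.4999 -0.2291  0.0278] 0.032 ((500.8826599121094, -229.56539916992188), (8.385906219482422, 47.847476959228516), 89.40291595458984)
grip 162 [ 0.4993 -0.2827  0.028 ] 0.032 ((500.0821533203125, -283.0119323730469), (37.87226867675781, 8.215004920959473), 7.2246479988098145)
pivot [ 0.5557 -0.252   0.0342]
green foot 777 ((578.4622192382812, 22.511917114257812), (59.96312713623047, 46.24839401245117), 10.962653160095215) ((567.703125, -43.68609619140625), (194.2322235107422, 69.39189910888672), 80.69398498535156)
 upper [ 0.5178 -0.1339  0.03  ] [0.603  0.0307 0.8971]
yellow foot 909 ((576.6372680664062, -100.09579467773438), (45.975852966308594, 60.015708923339844), 83.86800384521484) ((561.7857666015625, -101.43326568603516), (94.76514434814453, 54.70550537109375), 6.421079158782959)
 upper [ 0.5178 -0.1339  0.031 ] [ 0.6021 -0.0866  0.8971]
jaws 93 [ 0.59452774 -0.22469281  0.03211877] 30 [ 0.60702502 -0.27386964  0.03556202]
```

View pics/cl.png

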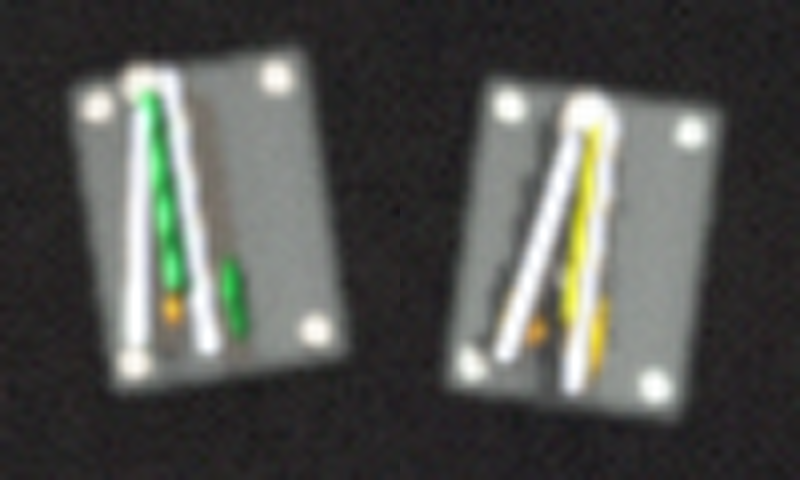

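The crop shows both clamps' rivets, and the mouths face down (−x). The green clamp is turned about +8 to +11° and the yellow about −6 to −8°. I'll refine by casting rays to the rivets at foot height and to the pliers' top edges.

```bash
cat >> h.py <<'E'
def ray(c,uv,z):
    uv=np.atleast_2d(np.asarray(uv,float));K=c['mtx'];M=np.linalg.inv(c['view'])
    d=np.c_[(uv[:,0]-K[0,2])/K[0,0],-(uv[:,1]-K[1,2])/K[1,1],-np.ones(len(uv))]@M[:3,:3].T
    o=M[:3,3];return o+d*((z-o[2])/d[:,2])[:,None]
E
python3 - <<'E'
from h import *
c=snap('top');im=c['image'];hsv=cv2.cvtColor(im,cv2.COLOR_RGB2HSV)
R={'green':([95,105],[277,78],[315,330],[133,362]),'yellow':([108,105],[290,132],[255,385],[72,362])}
for k,o in(('green',(200,205)),('yellow',(285,205))):
    uv=(np.array(R[k])+.5)/8-.5+o;p=ray(c,uv,.011)*1000
    m=p.mean(0);d=(p[0]+p[1]-p[2]-p[3]);e=p[0]+p[3]-p[1]-p[2]
    print(k,m.round(1),np.degrees(np.arctan2(d[1],d[0])),np.degrees(np.arctan2(-e[0],e[1])),np.hypot(*d[:2])/2,np.hypot(*e[:2])/2)
blue=cv2.inRange(hsv,(95,120,80),(125,255,255))
for x0,x1 in((375,410),(412,450)):
    v,u=np.where(blue[225:320,x0:x1]>0);p=ray(c,np.c_[u+x0,v+225],.028)*1000
    print('blue',p.mean(0).round(1),cv2.minAreaRect(p[:,:2].astype(np.float32)))
# jaw tips: dark caps near (391,217),(427,217)
g=cv2.resize(im[205:315,375:450],None,fx=5,fy=5,interpolation=cv2.INTER_CUBIC);cv2.imwrite('pics/pl.png',g[:,:,::-1])
E
```

```text
green [578.9  22.7  11. ] 10.919125181635216 10.870253211121787 48.31261215792525 34.41361923482534
yellow [ 577.3 -100.1   11. ] -6.111694028967484 -6.180665769379586 48.12050659885705 34.39021125854433
blue [ 500.3 -229.3   28. ] ((500.22967529296875, -229.8721466064453), (49.08145523071289, 10.166301727294922), 1.1307920217514038)
blue [ 500.1 -283.3   28. ] ((504.3511962890625, -282.38909912109375), (49.157928466796875, 10.926334381103516), 8.652941703796387)
```

View pics/pl.png

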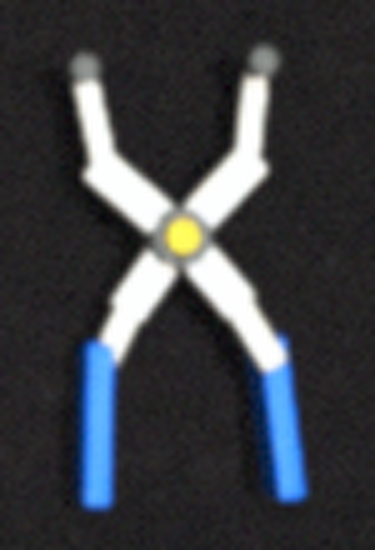

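Green clamp: (0.579, 0.0227), yaw 10.9°, with rivet spacing consistent. Pliers: origin about (0.5534, −0.2518), yaw about 4.6°, grasp point about (0.5036, −0.2558), and the grips are 54 mm apart as expected. Moving above the grasp point.

Call:
{"method": "step_arm", "body": {
  "delta_pos": [
    [1,1,0],
    [1,1,0],
    [1,1,0],
    [1,1,0],
    [1,1,0],
    [1,1,0],
    [1,1,0],
    [1,1,0],
    [1,1,0],
    [1,1,0],
    [1,1,0],
    [1,1,0]
  ],
  "turn": [-0.16,-0.16,-0.16,-0.16,-0.17,-0.16,-0.16,-0.17,-0.16,-0.17,-0.17,-0.17],
  "grip": 0
}}

```text
time: 1.4
ee_pos: [0.4955, -0.2928, 0.2006]
eef_rot: [0.999, 0.04, -0.0, 0.0]
ft_force: [-0.7, -0.8, -0.0]
width: 0.0872
grip_force: 0.0
```

Call:
{"method": "step_arm", "body": {
  "delta_pos": [
    [0.36,1,0],
    [0,0.51,-1],
    [0,0,-1],
    [0,0,-1],
    [0,0,-1],
    [0,0,-0.6],
    [0,0,0],
    [0,0,0]
  ],
  "turn": [0,0,0,0,0,0,0,0]
}}

```text
time: 2.2
ee_pos: [0.5041, -0.2563, 0.0864]
eef_rot: [0.999, 0.04, 0.0, 0.0]
ft_force: [0.2, -0.4, 0.6]
width: 0.0867
grip_force: 0.0
```

Run:
```python
from h import *
c=snap('wrist','w1.png');s=read_state();print(s['time'],s['ee_pos'],s['eef_rot'],s['ft_force'],s['width'])
im=c['image'];hsv=cv2.cvtColor(im,cv2.COLOR_RGB2HSV)
blue=cv2.inRange(hsv,(95,120,60),(125,255,255));n,l,st,ce=cv2.connectedComponentsWithStats(blue)
for i in range(1,n):
    if st[i,4]>200:
        v,u=np.where(l==i);p=world(c,u,v);q=p[(p[:,2]>.024)&(p[:,2]<.033)]
        print(ce[i],st[i],q.mean(0).round(4),cv2.minAreaRect((q[:,:2]*1000).astype(np.float32)))
```

```text
2.25 [ 0.5044736  -0.25647496  0.08692925] [9.99193056e-01 4.01561662e-02 7.41825752e-04 4.10711548e-04] [-0.11338805 -0.19446943 -0.31226079] 0.08682634854791221
[276.49438202 248.97234226] [ 268  206   19   82 1157] [ 0.5025 -0.2282  0.0275] ((501.8756103515625, -228.09559631347656), (47.31687545776367, 8.09463119506836), 0.03195947781205177)
[360.48265306 254.35918367] [351 207  18  82 980] [ 0.5024 -0.2815  0.0275] ((505.4921569824219, -281.017333984375), (47.29848861694336, 8.092680931091309), 8.015693664550781)
```

View pics/w1.png

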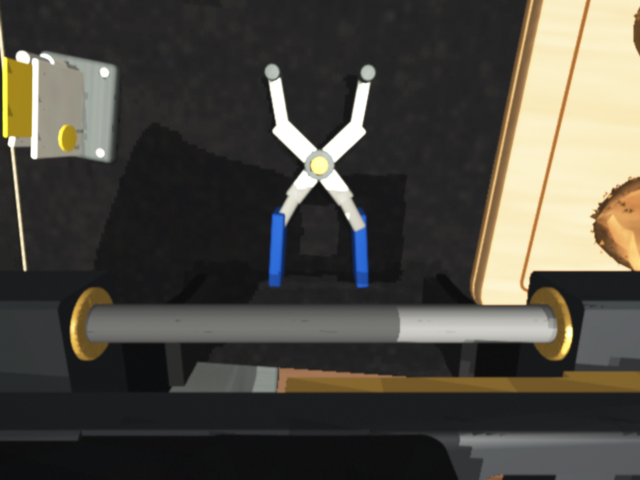

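The wrist view confirms the pliers, with grips at (276,249) and (360,254), within 3 mm of the estimate. I'll correct slightly and descend, then close to 56 mm.

Call:
{"method": "step_arm", "body": {
  "delta_pos": [
    [0.04,0.06,-0.8],
    [0,0,-0.8],
    [0,0,-0.8],
    [0,0,-0.5],
    [0,0,-0.25],
    [0,0,-0.17],
    [0,0,0],
    [0,0,0]
  ],
  "turn": [0,0,0,0,0,0,0,0]
}}

```text
time: 3.05
ee_pos: [0.5052, -0.2549, 0.0034]
eef_rot: [0.999, 0.04, 0.0, 0.0]
ft_force: [-0.1, -0.7, -0.4]
width: 0.0872
grip_force: 0.0
```

Call:
{"method": "step_arm", "body": {
  "delta_pos": [
    [0,0,0],
    [0,0,0],
    [0,0,0],
    [0,0,0],
    [0,0,0],
    [0,0,0],
    [0,0,0],
    [0,0,0]
  ],
  "turn": [0,0,0,0,0,0,0,0],
  "grip": 0.35,
  "newtons": 15
}}

```text
time: 3.85
ee_pos: [0.5047, -0.2548, 0.0028]
eef_rot: [0.999, 0.04, 0.0, 0.0]
ft_force: [-0.9, -1.3, 1.4]
width: 0.0565
grip_force: 6.4
```

Call:
{"method": "step_arm", "body": {
  "delta_pos": [
    [0,0,0.2],
    [0,0,0.3],
    [0,0,0.5],
    [0,0,0.5],
    [0,0,0.5],
    [0,0,0.5],
    [0,0,0.5],
    [0,0,0.4],
    [0,0,0.2],
    [0,0,0],
    [0,0,0]
  ],
  "turn": [0,0,0,0,0,0,0,0,0,0,0]
}}

```text
time: 4.95
ee_pos: [0.5045, -0.2546, 0.0923]
eef_rot: [0.999, 0.04, -0.0, -0.0]
ft_force: [0.4, 0.1, -1.6]
width: 0.0563
grip_force: 5.3
```

```bash
cat >> h.py <<'E'
def pliers(c,box,tip=.0):
    "yellow pivot, blue grips and dark jaw tips by depth, inside a pixel box"
    x0,x1,y0,y1=box;im=c['image'][y0:y1,x0:x1];h=cv2.cvtColor(im,cv2.COLOR_RGB2HSV)
    out={}
    for k,m in(('blue',cv2.inRange(h,(95,120,60),(125,255,255))),('pivot',cv2.inRange(h,(20,100,100),(35,255,255)))):
        n,l,st,ce=cv2.connectedComponentsWithStats(m)
        for i in range(1,n):
            if st[i,4]>15:
                v,u=np.where(l==i);p=world(c,u+x0,v+y0);out[k+str(i)]=(ce[i]+[x0,y0],np.median(p,0).round(4),len(p))
    return out
E
python3 - <<'E'
from h import *
c=snap('wrist','w2.png');s=read_state();print(s['time'],s['ee_pos'],s['width'],s['grip_force'])
for k,v in pliers(c,(200,450,0,300)).items():print(k,v)
E
```

```text
5.0 [ 0.50432354 -0.25449559  0.09203486] 0.05663750415420223 5.273236165648996
blue1 (array([267.34186472, 276.73948812]), array([ 0.511 , -0.2305,  0.109 ]), 1094)
blue2 (array([374.62742561, 282.66494179]), array([ 0.512 , -0.2775,  0.1108]), 773)
pivot1 (array([321.54330709, 179.86614173]), array([ 0.5546, -0.2508,  0.0971]), 381)
```

View pics/w2.png

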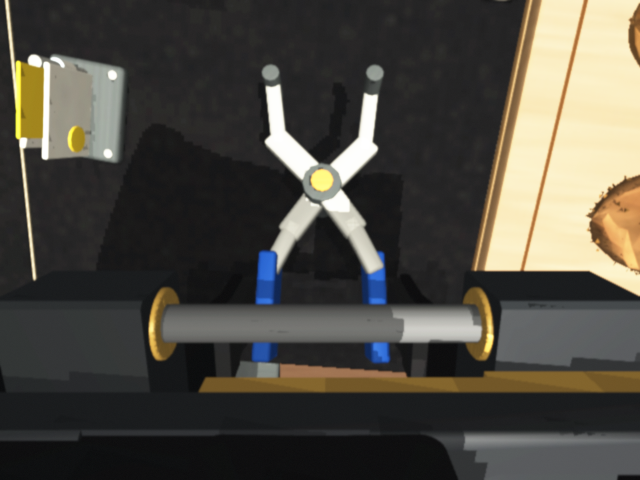

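The pliers are held, with the pivot at (321,180), but they droop nose-down about 25° in the pads. I'll carry them behind the yellow clamp and set them flat on the counter in line with the green clamp. From there I'll re-grip and slide them in flat.

Call:
{"method": "step_arm", "body": {
  "delta_pos": [
    [-0.3,0,0],
    [-0.6,0,0],
    [-0.7,0.1,0],
    [-0.7,0.2,0],
    [-0.7,0.4,0],
    [-0.4,0.6,0],
    [-0.2,0.8,0],
    [0,0.8,0],
    [0,0.8,0],
    [0,0.8,0],
    [0,0.8,0],
    [0,0.8,0]
  ],
  "turn": [0,0,0,0,0,0,0,0,0,0,0,0]
}}

```text
time: 6.2
ee_pos: [0.4139, -0.1015, 0.0923]
eef_rot: [0.999, 0.04, -0.0, 0.0]
ft_force: [-0.3, -0.6, -2.0]
width: 0.0568
grip_force: 5.2
```

Call:
{"method": "step_arm", "body": {
  "delta_pos": [
    [0,0.8,0],
    [0,0.8,0],
    [0,0.8,0],
    [0,0.7,0],
    [0.1,0.5,0],
    [0.2,0.3,0],
    [0.2,0,0],
    [0,0,0],
    [0,0,0],
    [0,0,0]
  ],
  "turn": [0.1,0.15,0.15,0.15,0.15,0.15,0.07,0,0,0]
}}

```text
time: 7.2
ee_pos: [0.4271, -0.0052, 0.0925]
eef_rot: [0.996, 0.095, -0.0, -0.0]
ft_force: [-1.4, -0.4, -1.4]
width: 0.0567
grip_force: 5.2
```

Run:
```python
from h import *
c=snap('wrist','w3.png');s=read_state();print(s['time'],s['ee_pos'],s['eef_rot'],s['width'],s['grip_force'])
for k,v in pliers(c,(200,450,0,300)).items():print(k,v)
```

```text
7.25 [ 0.42709255 -0.00516208  0.09258606] [ 9.95501604e-01  9.47446107e-02 -1.15116036e-04  4.98304685e-05] 0.05659501521567964 5.220722940266569
blue1 (array([267.65851364, 276.61523989]), array([0.4311, 0.0194, 0.1091]), 1063)
blue2 (array([374.59158752, 282.47896879]), array([ 0.4372, -0.0271,  0.111 ]), 737)
pivot1 (array([310.61111111,   7.88888889]), array([0.5614, 0.0261, 0.0284]), 36)
pivot3 (array([321.64379947, 180.50395778]), array([0.4762, 0.0036, 0.0962]), 379)
```

View pics/w3.png

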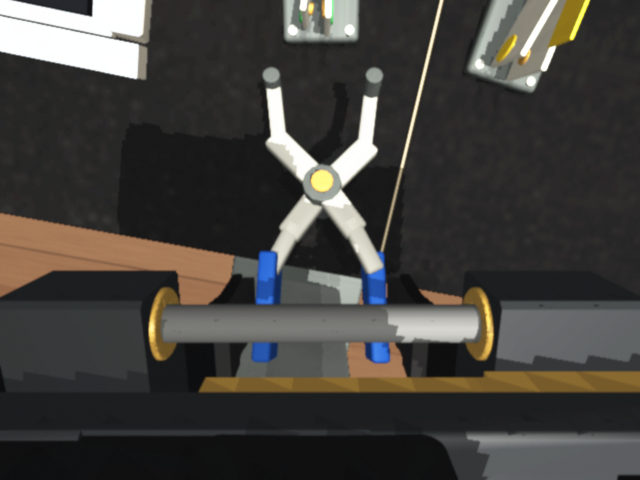

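The wrist view shows the green clamp's foot ahead at (320,30) and the counter edge running from (0,213) to (460,295). I'll check where the edge lies.

Run:
```python
from h import *
c=snap('wrist');print('edge',ray(c,[[20,217],[200,249],[460,295]],0).round(3))
f=ray(c,[[291,30],[349,30]],.011);print('front rivets',f.round(4))
R=np.array([[.982,-.189],[.189,.982]])
for y in(17.2,-17.2):print(np.array([.579,.0227])+R@np.array([-24.1,y])/1000)
print(np.degrees(np.arctan2(f[0,0]-f[1,0],f[0,1]-f[1,1])))
```

```text
edge [[ 0.402  0.203  0.   ]
 [ 0.403  0.077  0.   ]
 [ 0.404 -0.113  0.   ]]
front rivets [[0.5521 0.0368 0.011 ]
 [0.5587 0.0027 0.011 ]]
[0.552083  0.0350355]
[0.5585846 0.0012547]
-10.803173288917668
```

The edge is at x≈0.403, so I set the pliers down about 8 mm further in, then re-grip flat.

Call:
{"method": "step_arm", "body": {
  "delta_pos": [
    [0.16,0.06,-0.3],
    [0.16,0.06,-0.5],
    [0,0,-0.5],
    [0,0,-0.4],
    [0,0,-0.4],
    [0,0,-0.3],
    [0,0,-0.3],
    [0,0,-0.3],
    [0,0,-0.3],
    [0,0,-0.25],
    [0,0,0],
    [0,0,0]
  ],
  "turn": [0,0,0,0,0,0,0,0,0,0,0,0]
}}

```text
time: 8.5
ee_pos: [0.4353, -0.0016, 0.004]
eef_rot: [0.995, 0.095, 0.0, -0.0]
ft_force: [0.2, -0.4, -1.7]
width: 0.0562
grip_force: 5.4
```

Call:
{"method": "step_arm", "body": {
  "delta_pos": [
    [0,0,0],
    [0,0,0],
    [0,0,0],
    [0,0,0],
    [0,0,0],
    [0,0,0]
  ],
  "turn": [0,0,0,0,0,0],
  "grip": 0.22
}}

```text
time: 9.1
ee_pos: [0.4352, -0.0017, 0.0039]
eef_rot: [0.995, 0.095, 0.0, 0.0]
ft_force: [-0.2, -0.4, 0.2]
width: 0.0678
grip_force: 0.0
```

Run:
```python
from h import *
c=snap('wrist','w4.png');s=read_state();print(s['time'],s['ee_pos'],s['eef_rot'],s['ft_force'],s['width'],s['grip_force'])
for k,v in pliers(c,(200,450,100,300)).items():print(k,v)
```

```text
9.15 [ 0.43525723 -0.00167222  0.00396962] [9.95455144e-01 9.52315678e-02 4.73723777e-05 5.49580093e-05] [-0.03657852 -0.07817733  0.18729491] 0.06755651255733817 0.0
blue1 (array([261.65270936, 274.44581281]), array([0.4415, 0.0253, 0.0272]), 1218)
blue2 (array([380.56049383, 278.70617284]), array([ 0.4471, -0.025 ,  0.027 ]), 810)
```

View pics/w4.png

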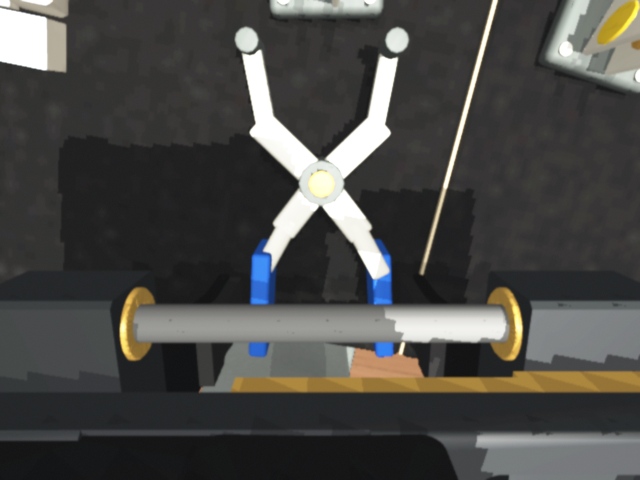

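The pliers are flat (grip tops at z 27 mm), with jaws at (247,40) and (397,40) and the foot's front rivets near (283,2) and (374,3). Alignment check:

Run:
```python
from h import *
c=snap('wrist')
p=np.vstack([ray(c,[[247,40],[397,40]],.036),ray(c,[[321,183]],.034),ray(c,[[283,2],[374,3]],.011)])
R=np.array([[.982,-.189],[.189,.982]]);q=(p[:,:2]-[.579,.0235])@R*1000
print('in clamp frame: jaws, pivot, rivets (expect -24,+-17)\n',q.round(1))
```

```text
in clamp frame: jaws, pivot, rivets (expect -24,+-17)
 [[-45.   27.7]
 [-45.  -24. ]
 [-94.3   2.2]
 [-25.9  17.1]
 [-26.3 -18.6]]
```

The pliers are on line (mid y ≈ +2.5 relative to the clamp), and the jaws need about 28 mm forward. Re-grip to 56 mm and slide in.

Call:
{"method": "step_arm", "body": {
  "delta_pos": [
    [0,0,0],
    [0,0,0],
    [0,0,0],
    [0,0,0],
    [0,0,0],
    [0.1,0.02,0],
    [0.2,0.04,0],
    [0.25,0.05,0],
    [0.25,0.05,0],
    [0.2,0.04,0],
    [0.1,0.01,0],
    [0,0,0]
  ],
  "turn": [0,0,0,0,0,0,0,0,0,0,0,0],
  "grip": 0.35
}}

```text
time: 10.4
ee_pos: [0.4634, 0.0038, 0.004]
eef_rot: [0.995, 0.095, 0.0, -0.0]
ft_force: [1.0, 0.4, -0.9]
width: 0.0563
grip_force: 5.4
```

Run:
```python
from h import *
c=snap('wrist');s=read_state();print(s['time'],s['ee_pos'],s['ft_force'],s['width'],s['grip_force'])
t=snap('top');a=cv2.resize(c['image'],None,fx=.8,fy=.8)[:300];b=cv2.resize(t['image'][200:310,180:280],None,fx=3,fy=3,interpolation=cv2.INTER_CUBIC)[:300,:280]
cv2.imwrite('pics/w5.png',np.hstack([a,b])[:,:,::-1])
```

```text
10.45 [0.46320796 0.00379273 0.00397044] [ 1.15875978  0.53387721 -0.22258208] 0.056821672467767044 5.405944660305977
```

View pics/w5.png

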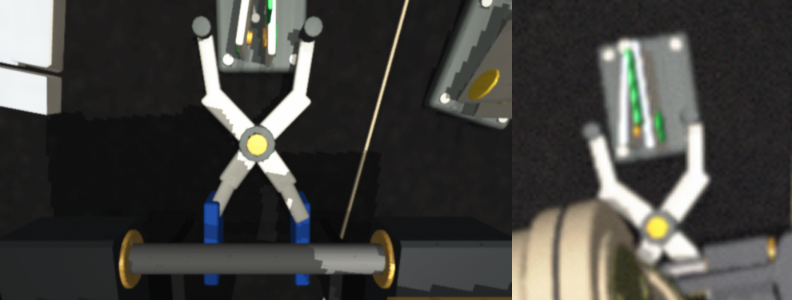

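The jaws now straddle the green clamp in both views: wrist (202,26) and (313,26), top inset (592,131) and (688,117). I'll work out the exact offset to the stud.

Run:
```python
from h import *
R=np.array([[.982,-.189],[.189,.982]])
c=snap('wrist');t=snap('top')
f=lambda p:((p[:,:2]-[.579,.0227])@R*1000).round(1)
w=lambda a:np.array(a)/.8
print('wrist jaws',f(ray(c,w([[202,26],[313,26]]),.036)),'riv',f(ray(c,w([[228,60],[295,60]]),.011)))
g=lambda a:(np.array(a)-[512,0]+.5)/3-.5+[180,200]
print('top jaws',f(ray(t,g([[592,131],[688,117]]),.036)),'riv',f(ray(t,g([[607,55],[677,44],[691,139],[622,152]]),.011)),'stud',f(ray(t,g([[658,127]]),.031)))
```

```text
wrist jaws [[-14.2  26.6]
 [-14.2 -21.1]] riv [[-24.3  17.8]
 [-24.3 -16.5]]
top jaws [[-14.7  25.5]
 [-15.5 -21.4]] riv [[ 23.8  17.5]
 [ 23.6 -17.9]
 [-24.4 -17.7]
 [-25.3  17.1]] stud [[-17.6  -5.6]]
```

Both views agree: jaws at x≈−14.5 and mid y≈+2.4. Closing moves the pads about 5 mm forward, so I back off 4 mm and squeeze to near contact.

Call:
{"method": "step_arm", "body": {
  "delta_pos": [
    [-0.08,-0.015,0],
    [-0.08,-0.015,0],
    [0,0,0],
    [0,0,0]
  ],
  "turn": [0,0,0,0]
}}

```text
time: 11.0
ee_pos: [0.4583, 0.0027, 0.0039]
eef_rot: [0.995, 0.095, -0.0, 0.0]
ft_force: [-2.1, -0.0, 1.4]
width: 0.0568
grip_force: 5.5
```

Call:
{"method": "step_arm", "body": {
  "delta_pos": [
    [0,0,0],
    [0,0,0],
    [0,0,0],
    [0,0,0],
    [0,0,0],
    [0,0,0],
    [0,0,0],
    [0,0,0]
  ],
  "turn": [0,0,0,0,0,0,0,0],
  "grip": 0.58,
  "newtons": 30
}}

```text
time: 11.8
ee_pos: [0.4587, 0.0029, 0.0039]
eef_rot: [0.995, 0.095, 0.0, 0.0]
ft_force: [-0.4, 0.1, -0.0]
width: 0.0364
grip_force: 10.1
```

Run:
```python
from h import *
c=snap('wrist');s=read_state();print(s['time'],s['ee_pos'],s['ft_force'],s['width'],s['grip_force'])
t=snap('top');a=cv2.resize(c['image'],None,fx=.8,fy=.8)[:300];b=cv2.resize(t['image'][200:310,180:280],None,fx=3,fy=3,interpolation=cv2.INTER_CUBIC)[:300,:280]
cv2.imwrite('pics/w6.png',np.hstack([a,b])[:,:,::-1])
```

```text
11.85 [0.45874893 0.00284559 0.0039249 ] [ 0.01376641 -0.64466734 -0.40053607] 0.036930888507440654 10.109974332153797
```

View pics/w6.png

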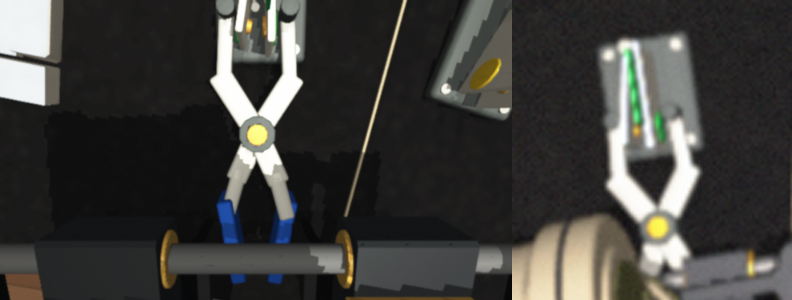

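The jaws are near contact (force 10 N, the spring alone) at x≈−12 mm. I back off 3 mm to centre them on the studs and squeeze while shifting the centre line slightly to the plate side.

Call:
{"method": "step_arm", "body": {
  "delta_pos": [
    [-0.06,-0.01,0],
    [-0.06,-0.01,0],
    [0,0,0]
  ],
  "turn": [0,0,0]
}}

```text
time: 12.2
ee_pos: [0.4555, 0.0023, 0.0039]
eef_rot: [0.995, 0.095, 0.0, 0.0]
ft_force: [0.2, 0.1, 1.3]
width: 0.0371
grip_force: 9.5
```

Call:
{"method": "step_arm", "body": {
  "delta_pos": [
    [0,0,0],
    [0,0,0],
    [0.0,-0.02,0],
    [0.005,-0.02,0],
    [0.005,-0.02,0],
    [0.005,-0.02,0],
    [0.005,-0.02,0],
    [0,-0.02,0],
    [0,0,0],
    [0,0,0]
  ],
  "turn": [0,0,0,0,0,0,0,0,0,0],
  "grip": 0.69,
  "newtons": 35
}}

```text
time: 13.2
ee_pos: [0.4557, -0.0002, 0.0038]
eef_rot: [0.995, 0.096, -0.0, -0.0]
ft_force: [-4.7, 1.5, 5.2]
width: 0.0273
grip_force: 19.4
```

Run:
```python
from h import *
c=snap('wrist');s=read_state();print(s['time'],s['ee_pos'],s['ft_force'],s['width'],s['grip_force'])
t=snap('top');a=cv2.resize(c['image'],None,fx=.8,fy=.8)[:300];b=cv2.resize(t['image'][200:310,180:280],None,fx=3,fy=3,interpolation=cv2.INTER_CUBIC)[:300,:280]
cv2.imwrite('pics/w7.png',np.hstack([a,b])[:,:,::-1])
```

```text
13.25 [ 4.55712280e-01 -2.07160006e-04  3.81752385e-03] [-4.81457224  2.13843463  4.95894648] 0.027261133263432522 19.40261458978057
```

```bash
cat >> h.py <<'E'
R_=np.array([[.982,-.189],[.189,.982]])
def leaf(c,o=(.579,.0227),R=R_):
    v,u=[a.ravel() for a in np.mgrid[200:265,195:255]];p=world(c,u,v)
    p=p[(p[:,2]>.045)&(p[:,2]<.08)];q=(p[:,:2]-o)@R*1000
    return [(x,*np.percentile(q[abs(q[:,0]-x)<4,1],[2,98]).round(1)) for x in(-20,-12,-4,4,12,20) if (abs(q[:,0]-x)<4).sum()>3]
E
python3 - <<'E'
from h import *
c=snap('top');print('green',leaf(c));s=read_state();print(s['grip_force'],s['width'])
a=np.radians(-6.15)
# yellow, same check as an open reference
v,u=[a_.ravel() for a_ in np.mgrid[200:265,283:335]];p=world(c,u,v);p=p[(p[:,2]>.045)&(p[:,2]<.08)]
q=(p[:,:2]-[.5773,-.1001])@np.array([[np.cos(a),-np.sin(a)],[np.sin(a),np.cos(a)]])*1000
print('yellow',[(x,*np.percentile(q[abs(q[:,0]-x)<4,1],[2,98]).round(1)) for x in(-20,-12,-4,4,12,20)])
E
```

```text
green [(-20, np.float64(-5.0), np.float64(2.4)), (-12, np.float64(-5.3), np.float64(2.6)), (-4, np.float64(-5.3), np.float64(2.6)), (4, np.float64(-5.2), np.float64(3.1)), (12, np.float64(-5.1), np.float64(2.7)), (20, np.float64(-4.9), np.float64(3.9))]
19.403712898492813 0.02747570894436712
yellow [(-20, np.float64(-5.1), np.float64(9.9)), (-12, np.float64(-4.8), np.float64(8.4)), (-4, np.float64(-4.9), np.float64(7.0)), (4, np.float64(-5.1), np.float64(5.8)), (12, np.float64(-5.0), np.float64(4.5)), (20, np.float64(-4.5), np.float64(3.1))]
```

The green leaf is shut: its outer faces are parallel, about 8 mm apart along the whole length. The yellow one still fans open. Release and retreat straight up.

Call:
{"method": "step_arm", "body": {
  "delta_pos": [
    [0,0,0],
    [0,0,0],
    [0,0,0],
    [0,0,0],
    [0,0,0],
    [0,0,0]
  ],
  "turn": [0,0,0,0,0,0],
  "grip": 0.3
}}

```text
time: 13.95
ee_pos: [0.4564, -0.0007, 0.004]
eef_rot: [0.995, 0.095, 0.0, 0.0]
ft_force: [0.1, -0.5, -0.6]
width: 0.0597
grip_force: 4.7
```

Call:
{"method": "step_arm", "body": {
  "delta_pos": [
    [0,0,0],
    [0,0,0],
    [0,0,0],
    [0,0,0],
    [0,0,0],
    [0,0,0],
    [0,0,0]
  ],
  "turn": [0,0,0,0,0,0,0],
  "grip": 0
}}

```text
time: 14.65
ee_pos: [0.4562, -0.0007, 0.0039]
eef_rot: [0.995, 0.095, 0.0, 0.0]
ft_force: [1.4, 0.3, 0.1]
width: 0.0866
grip_force: 0.0
```

Call:
{"method": "step_arm", "body": {
  "delta_pos": [
    [0,0,0.2],
    [0,0,0.4],
    [0,0,0.6],
    [0,0,0.8],
    [0,0,0.8],
    [0,0,0.8],
    [0,0,0.8],
    [0,0,0.6],
    [0,0,0.3],
    [0,0,0],
    [0,0,0],
    [0,0,0]
  ],
  "turn": [0,0,0,0,0,0,0,0,0,0,0,0]
}}

```text
time: 15.85
ee_pos: [0.4557, -0.0007, 0.1357]
eef_rot: [0.995, 0.095, -0.001, -0.0]
ft_force: [-0.7, -0.6, -0.0]
width: 0.0869
grip_force: 0.0
```

Run:
```python
from h import *
c=snap('top');print('green',leaf(c));s=read_state();print(s['time'],s['ee_pos'],s['grip_force'],s['width'],s['ft_force'])
w=snap('wrist')
for k,v in pliers(w,(150,500,0,300)).items():print(k,v)
```

```text
green [(-20, np.float64(-5.4), np.float64(2.4)), (-12, np.float64(-5.3), np.float64(2.7)), (-4, np.float64(-5.3), np.float64(3.1)), (4, np.float64(-5.2), np.float64(2.5)), (12, np.float64(-5.1), np.float64(2.9)), (20, np.float64(-4.9), np.float64(3.9))]
15.9 [ 0.45574    -0.00066287  0.13570445] 0.0 0.08695146167525485 [-1.01355382  0.63568503  0.42609048]
blue1 (array([285.46615581, 233.55938697]), array([0.4493, 0.0249, 0.0274]), 783)
blue2 (array([356.78858025, 237.14969136]), array([ 0.4563, -0.0278,  0.0274]), 648)
pivot2 (array([473.15517241, 106.63218391]), array([ 0.5624, -0.0862,  0.0299]), 174)
pivot5 (array([320.95757576, 161.49090909]), array([0.5067, 0.0091, 0.033 ]), 165)
```

The leaf stays shut, and the pliers lie flat (grips at z 27 mm, pivot at 33 mm) with the gripper clear of them. Handing in.

```bash
python3 -c "
from bench import *
print(close_job())"
```

```text
the job is handed in; nothing more can be done
None
```

The green clamp is snapped shut using the pliers alone, the yellow clamp is still open, and the pliers lie flat on the counter with the gripper clear; the job was handed in at about 16 s, but the hand-in gave no verdict, so these results come from my own camera measurements.

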